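# Lift the tall crucible with the tongs and hold it over the balance

### The job

Pick up the steel tongs from their rest, close their jaws on the tall narrow crucible standing on the tile, and lift it out without touching it with anything but the tongs and without shifting the two low crucibles beside it. Carry it upright over the middle of the balance's round pan, touching nothing of the balance, and finish while still holding it there in the tongs, steady, about 10 cm above the pan; do not put it down.

Things in the scene. Friction and masses are not known exactly. Their poses are not given: they have to be found in the camera images.
- tongs: Steel spring tongs lying flat on the rest, 203 mm long, 20 mm high, 0.11 kg, balanced near the black pads. Two upright leaves pivot at the rear; a spring holds them open. Origin: on the pivot at the underside; z up; while open, x is the long axis, pivot to jaws. The frame belongs to the left (+y) leaf and turns by half the joint angle when squeezed evenly.
- tongs_leaf (a joint): Angle between the leaves, rad: 0 = sprung open (64 mm over the black pads, jaw mouth 62 mm), about 0.20 = jaws on the tall crucible (45 mm over the pads), 0.34 = closed (32 mm over the pads). Squeezing at the pads takes about 2 N at first, 6 N when the jaws meet the crucible; 20 to 40 N there holds it firmly. Let go, they spring open.
- pad_left (a point): Outer face of the black grip pad (40 mm long, 20 mm high) on the left leaf, at its centre, 10 mm above the underside of the tongs, 95 mm ahead of the pivot. Squeeze the tongs here.
- pad_right (a point): The same on the right leaf's outer face.
- jaw_left (a point): Middle of the left jaw's inner face (bottom of its shallow V, which takes a round thing of 32 mm), 190 mm ahead of the pivot, 10 mm above the underside. Each jaw is 27 mm long, 20 mm high; the tongs end 13 mm ahead of this point.
- jaw_right (a point): The same on the right jaw. Midway between the two jaw points is the centre of what the tongs hold.
- tong_rest: Fixed white plastic rest of the tongs: base plate 160 x 50 x 4 mm with two cross bars whose tops are 15 mm above the bench, at x = -65 mm and x = +60 mm; between them there is room for fingers beside the black pads. Origin: centre of the underside, below the black pads; x along the tongs.
- tile: Fixed terracotta tile 90 (x) x 260 (y) x 12 mm. Origin: centre of its underside. Three crucibles stand on it in a row along its y, about 90 mm apart, in any order.
- crucible: The tall narrow white ceramic crucible: an upright pot 32 mm in diameter, 42 mm high, about 50 g. Origin: centre of its underside, z up its axis.
- low_crucible_a: Low wide open crucible, 44 mm in diameter, 24 mm high. Origin: centre of the underside. Leave alone.
- low_crucible_b: Low crucible with a lid, 40 mm in diameter, 20 mm high, 30 mm with the lid's knob. Origin: centre of the underside. Leave alone.
- balance: Fixed white bench balance, housing 200 x 170 x 45 mm. Origin: centre of its underside. It is not to be touched.
- pan (a point): Centre of the top of the balance's round steel pan, 116 mm in diameter, 57 mm above the bench.
There are look-alikes about, which are no part of the job. Leave any orange look-alike of the tongs alone. What is shaped like the tong_rest but red is not meant.

How it is judged:
By the outcome, as a careful person would: the job done as asked, in the order asked, and still so for the second after the job is handed in, while the arm keeps its last pose, push and grip.
It also fails if it takes over 51 s, if anything falls off the work surface, if the arm or the gripper's body presses on something with over 40 N, if the wrist force passes 120 N, or if a joint passes its speed limit or range.

### The arm

A 6-joint arm with a two-finger parallel gripper is mounted at the origin on the work surface. World frame = base frame: x ahead of the robot, y to its left, z up, the work surface at z = 0. Lengths are in m, angles in rad, forces in N, time in s.
With the tool pointing down it reaches from about 0.35 to 0.775 m from the base axis. Payload 7.3 kg.
Tool frame: the origin (TCP) lies at the very end of the fingers, on their centre line; the grasp point (between the pads) lies 19 mm behind it; z points along the fingers, x is the direction in which the jaws open and shut, and the axes are right-handed (so a half turn about z gives the same grasp; the last joint's range is limited). The gripper opens to 92 mm and grips with 3 to 60 N. Pads are 19 mm wide; open, the fingers measure 130 mm over their backs; the gripper's body (75 mm by 190 mm) begins 47 mm behind the grasp point.
Start: joints at [-1.369, 0.342, 1.524, -0, 1.275, -0.146], TCP at [0.179, -0.494, 0.227] pointing down, gripper open.
Joint ranges: [-2.53, 2.53], [-0.77, 2.02], [0.04, 2.7], [-1, 4.14], [0.28, 2.66], [-3.11, 3.11]. Speed limits (rad/s): [2.57, 2.57, 3.14, 3.14, 3.14, 3.14].

### API

Orientations are given as [roll, pitch, yaw] about the fixed x, y, z axes, in that order (R = Rz(yaw) Ry(pitch) Rx(roll)).
In Python, from cell import robot, read_camera, nets gives the robot as it stands. The module is installed in compiled form; this text tells all that it offers.
- The arm moves only by the tool carry_out, never from a script. Its arguments are lists of equal length, an entry for each row: "translation": the shift along the tool's x, y, z in m, a list of three; "turn": the turn, a rotation vector about the tool's x, y, z in rad, a list of three; "gripper": the gripper's target within -1 to 1 (shut at 1, half-way at 0, fully open at -1). A call has 1 to 10 rows; each row shifts and turns the commanded pose from where the row before left it, along the tool's axes as they then stand; what a row does not reach is not made up. A row lasts 1/10 s, in which the tool goes at most 50 mm and 8.59 degrees, less where a joint would pass 70% of its speed; a pose out of reach is approached as far as the arm can. A call with a gripper value outside its range is refused whole. The fingers move at their own pace and stop on an object; "squeeze" is the grip in N (left out, the last holds). Time passes only in rows, so rows that do not move let the fingers close. It gives the time, the measured TCP pose, the force and the opening at its end, in the units of the state.
- robot.observe(): the state, without advancing time (a new reading comes with each control period).
- read_camera(name): name is "scene" or "top" or "wrist"; returns a dict with "img" (400x640x3 uint8, red, green, blue), "fx", "fy", "cx", "cy" (pixels), "world_from_camera" (4x4, takes a point from camera to world coordinates). Camera axes: x right, y down, z forward; pixel columns grow to the right and rows downward; lengths in m; the calibration is good to about 2 mm. A picture is of the moment at which its call begins. There is no depth.
- robot.hand_in(): hands the job in, once; it reports no verdict.
Trained networks look in a picture, given as the dict that the camera call returned (one of the last four; its "shot" number tells which), for a name from the list of things; names that differ only in an ending like _2 or _b are one class to them, and where a whole thing is asked for, a point or a joint stands for the part that bears it (a point fixed in the world has none). Each returns a list of dicts, best first, with "score" (0 to 1); they miss things now and then, are a little off and sometimes report something else, mostly with a low value. They report only what shows in the picture. A call takes as long as a camera call. They do not tell look-alikes from the thing itself.
- nets.regions_of(picture, name): "region" (400x640 bool, what is visible of it) and "pixel" ([column, row] in pixels, amid what is visible of it).
- nets.tip_of(picture, name): "pixel" ([column, row] in pixels: a listed point, or the origin of a listed thing).
The state is a dict: "time": time; "qpos": joint angles; "qvel": joint speeds; "joint_efforts": joint torques, N m; "tool_pos": TCP position; "tool_rot": TCP orientation; "contact_force": force on the tool from outside, world axes, zero at the start; "torque": the same for the moment, N m; "opening": finger opening in m.
Only numpy, scipy, OpenCV 4.12 (cv2) and the standard library are available. Lean on these libraries where they do the work, as an engineer would, in place of code of your own. Each camera call takes 0.05 s, during which the arm holds its last target. There are 200 camera calls.

## Working session

There is one attempt and no reset: what is moved stays moved. The work goes in short steps, Python scripts to look and compute and a tool call to move; the robot and the scene stay as the last step left them, time stands still between calls to the robot, and variables do not carry over. Pictures are saved under pics/ and viewed, about 8 in all and at most 12, crops included, and the job is handed in when it is done.

Besides the shell and the picture viewer there is one more tool, called after "Request:" as a command line: name --argument value ..., lists and objects as JSON in quotes. carry_out: Moves the arm, as the interface text tells. Its arguments: {"type":"object","properties":{"translation":{"type":"array","items":{"type":"array","items":{"type":"number"}}},"turn":{"type":"array","items":{"type":"array","items":{"type":"number"}}},"gripper":{"type":"array","items":{"type":"number"}},"squeeze":{"type":"number"}},"required":["translation","turn","gripper"]}

```bash
mkdir -p pics; cat > h.py <<'E'
import numpy as np, cv2
from cell import robot, read_camera, nets
def ray(p,px):
    T=np.array(p["world_from_camera"]); d=T[:3,:3]@np.array([(px[0]-p["cx"])/p["fx"],(px[1]-p["cy"])/p["fy"],1]); return T[:3,3],d
def atz(p,px,z):
    o,d=ray(p,px); return o+d*(z-o[2])/d[2]
def proj(p,X):
    T=np.array(p["world_from_camera"]); c=T[:3,:3].T@(np.array(X)-T[:3,3]); return [p["cx"]+p["fx"]*c[0]/c[2],p["cy"]+p["fy"]*c[1]/c[2]]
def tri(p1,x1,p2,x2):
    o1,d1=ray(p1,x1);o2,d2=ray(p2,x2);A=np.stack([d1,-d2],1);s=np.linalg.lstsq(A,o2-o1,rcond=None)[0]
    a=o1+d1*s[0];b=o2+d2*s[1];return (a+b)/2,np.linalg.norm(a-b)
def save(p,n): cv2.imwrite(f"pics/{n}.png",cv2.cvtColor(p["img"],cv2.COLOR_RGB2BGR))
E
cat > a.py <<'E'
from h import *
np.set_printoptions(precision=4,suppress=True)
Z=dict(tongs=.015,pad_left=.025,pad_right=.025,jaw_left=.025,jaw_right=.025,tong_rest=0,tile=0,crucible=.012,low_crucible_a=.012,low_crucible_b=.012,balance=0,pan=.057)
for c in("top","scene"):
    p=read_camera(c);save(p,c+"0"); print(c,np.array(p["world_from_camera"])[:3,3],p["fx"])
    for n,z in Z.items():
        print(n,[(round(r["score"],2),np.round(r["pixel"],1).tolist(),np.round(atz(p,r["pixel"],z)[:2],4).tolist()) for r in nets.tip_of(p,n)[:3]])
s=robot.observe();print(s)
E
python3 a.py
```

```text
top [ 0.3343 -0.0697  1.3239] 513.907194175782
tongs [(0.87, [421.4, 246.0], [0.3312, -0.3042]), (0.5, [391.3, 285.3], [0.2328, -0.2266])]
pad_left [(0.86, [412.7, 211.8], [0.4174, -0.2821]), (0.65, [430.3, 294.9], [0.2097, -0.3222])]
pad_right [(0.7, [437.3, 209.6], [0.4228, -0.3443]), (0.65, [286.6, 140.3], [0.6023, 0.0376])]
jaw_left [(0.77, [459.4, 320.6], [0.1464, -0.3931]), (0.69, [414.4, 172.2], [0.5184, -0.2882])]
jaw_right [(0.79, [440.7, 176.1], [0.5081, -0.3548]), (0.6, [442.0, 345.0], [0.0871, -0.3486])]
tong_rest [(0.93, [498.0, 199.8], [0.4492, -0.5065]), (0.82, [422.7, 208.6], [0.4272, -0.3121])]
tile [(0.8, [287.8, 136.8], [0.6167, 0.0365]), (0.64, [256.3, 139.7], [0.6094, 0.1189])]
crucible [(0.64, [288.9, 139.7], [0.6065, 0.0327]), (0.38, [324.7, 142.5], [0.5987, -0.06])]
low_crucible_a [(0.61, [322.8, 144.0], [0.5948, -0.0551]), (0.59, [253.1, 137.1], [0.6138, 0.1256])]
low_crucible_b [(0.61, [322.8, 144.0], [0.5948, -0.0551]), (0.59, [253.1, 137.1], [0.6138, 0.1256])]
balance [(0.67, [179.8, 181.8], [0.4994, 0.3171]), (0.54, [290.6, 140.0], [0.6082, 0.0292])]
pan 
[... 785 characters left out ...]
, [269.9, 245.8], [0.607, -0.0484])]
low_crucible_b [(0.72, [295.1, 298.1], [0.6135, 0.1287]), (0.65, [269.9, 245.8], [0.607, -0.0484])]
balance [(0.73, [384.1, 347.3], [0.4936, 0.3128])]
pan [(0.98, [376.7, 336.9], [0.5183, 0.3108])]
{'time': 1.3, 'qpos': array([-1.369 ,  0.342 ,  1.5241, -0.    ,  1.2754, -0.146 ]), 'qvel': array([-0.0004,  0.0001, -0.0013,  0.0013, -0.0007, -0.0014]), 'joint_efforts': array([ -0.0002, -43.1136, -24.4469,   0.0719,   0.0488,  -0.    ]), 'tool_pos': array([ 0.179 , -0.4936,  0.2267]), 'tool_rot': array([ 3.1416, -0.0001, -1.223 ]), 'contact_force': array([ 0.0729,  0.3764, -0.5443]), 'torque': array([0.0073, 0.0167, 0.0052]), 'opening': 0.09198036334212124}
```

View pictures.

View pics/top0.png

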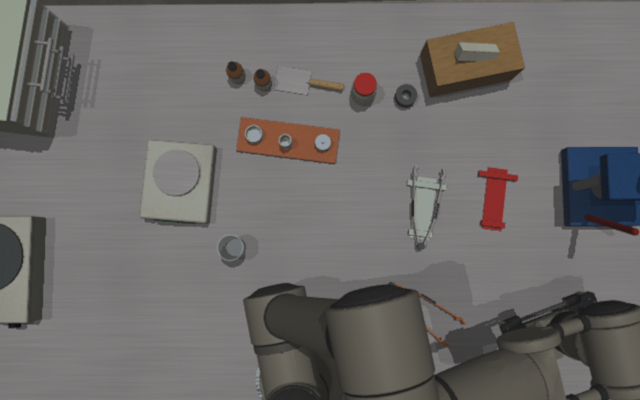

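View pics/scene0.png

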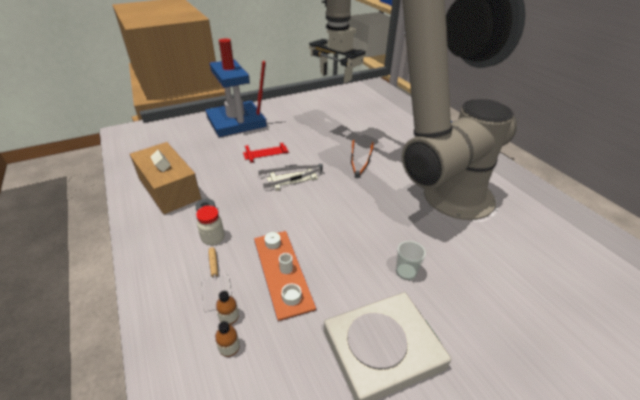

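The top view shows the white rest and steel tongs at about (425,208), pivot at (421,245), jaws at (414–440,174). The tall crucible is the middle one at (286,141), between the lidded one (322,143) and the open one (253,134). The orange tongs are at (430,310) and the balance at (178,180). In the scene view the same tongs are at (292,175), and a glass stands at (410,260). I'll move above the tongs first.

Request:
carry_out --translation '[[-0.0125, -0.041, 0.004], [-0.0125, -0.041, 0.004], [-0.0125, -0.041, 0.004], [-0.0125, -0.041, 0.004], [-0.0125, -0.041, 0.004], [-0.0125, -0.041, 0.004], [-0.0125, -0.041, 0.004], [0, 0, 0], [0, 0, 0], [0, 0, 0]]' --turn '[[0, 0, 0], [0, 0, 0], [0, 0, 0], [0, 0, 0], [0, 0, 0], [0, 0, 0], [0, 0, 0], [0, 0, 0.148], [0, 0, 0.148], [0, 0, 0.148]]' --gripper '[-1, -1, -1, -1, -1, -1, -1, -1, -1, -1]' --squeeze 30

```text
time: 2.3
tool_pos: [0.4194, -0.313, 0.1986]
tool_rot: [3.141, -0.0, -1.672]
contact_force: [0.2, 0.2, 0.1]
opening: 0.0915
```

```bash
cat > b.py <<'E'
from h import *
np.set_printoptions(precision=4,suppress=True)
p=read_camera("wrist");save(p,"wrist1");print(np.array(p["world_from_camera"]),p["fx"])
for n,z in dict(tongs=.015,pad_left=.025,pad_right=.025,jaw_left=.025,jaw_right=.025,tong_rest=0).items():
    print(n,[(round(r["score"],2),np.round(r["pixel"],1).tolist(),np.round(atz(p,r["pixel"],z)[:2],4).tolist()) for r in nets.tip_of(p,n)[:2]])
t=read_camera("top");print("top")
for n,z in dict(tongs=.015,pad_left=.025,pad_right=.025,jaw_left=.025,jaw_right=.025,tong_rest=0,crucible=.012,low_crucible_a=.012).items():
    print(n,[(round(r["score"],2),np.round(r["pixel"],1).tolist(),np.round(atz(t,r["pixel"],z)[:2],4).tolist()) for r in nets.tip_of(t,n)[:3]])
s=robot.observe();print(s["time"],s["tool_pos"],s["tool_rot"],s["contact_force"])
E
python3 b.py
```

```text
[[-0.0998 -0.95   -0.2959  0.5004]
 [-0.995   0.0955  0.0291 -0.3214]
 [ 0.0006  0.2974 -0.9548  0.3564]
 [ 0.      0.      0.      1.    ]] 282.0564521507709
tongs [(0.79, [317.8, 246.8], [0.3366, -0.3036]), (0.66, [273.6, 310.3], [0.2434, -0.2304])]
pad_left [(0.84, [296.3, 184.3], [0.4262, -0.2867])]
pad_right [(0.64, [344.6, 181.4], [0.4239, -0.3448])]
jaw_left [(0.62, [286.0, 98.4], [0.5235, -0.2874])]
jaw_right [(0.95, [354.2, 102.4], [0.5118, -0.3619])]
tong_rest [(0.8, [312.4, 171.4], [0.4353, -0.3067]), (0.68, [459.9, 139.5], [0.4566, -0.4921])]
top
tongs []
pad_left [(0.33, [253.2, 137.3], [0.6105, 0.1234])]
pad_right [(0.45, [436.2, 210.7], [0.42, -0.3415])]
jaw_left [(0.57, [462.0, 319.5], [0.1491, -0.3996]), (0.42, [411.7, 171.0], [0.5215, -0.2814])]
jaw_right [(0.51, [443.2, 342.7], [0.0927, -0.3517])]
tong_rest [(0.52, [422.2, 207.0], [0.4313, -0.3109])]
crucible [(0.44, [285.4, 140.8], [0.6037, 0.0417])]
low_crucible_a [(0.8, [254.7, 138.5], [0.6101, 0.1214])]
3.1 [ 0.4189 -0.3135  0.1987] [-3.1416 -0.     -1.6668] [-0.3363  0.2042  0.2567]
```

View pics/wrist1.png

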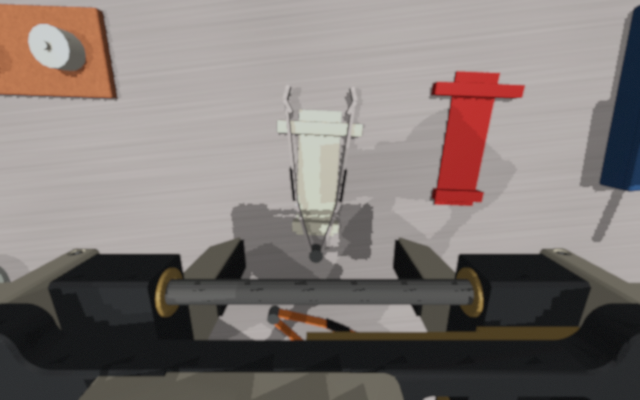

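The wrist view shows the steel tongs with jaw tips at (288,95) and (352,95), pads at (292,184) and (345,184), and the pivot at (316,250). The red rest at (470,140) is not ours. Now lowering with the fingers on either side of the pads.

Request:
carry_out --translation '[[-0.0005, -0.006, 0.03], [0, 0, 0.03], [0, 0, 0.03], [0, 0, 0.03], [0, 0, 0.025], [0, 0, 0.02], [0, 0, 0.015], [0, 0, 0.01], [0, 0, 0], [0, 0, 0]]' --turn '[[0, 0, 0.019], [0, 0, 0], [0, 0, 0], [0, 0, 0], [0, 0, 0], [0, 0, 0], [0, 0, 0], [0, 0, 0], [0, 0, 0], [0, 0, 0]]' --gripper '[-1, -1, -1, -1, -1, -1, -1, -1, -1, -1]'

```text
time: 4.1
tool_pos: [0.4253, -0.3138, 0.0092]
tool_rot: [-3.141, -0.0, -1.686]
contact_force: [-0.0, 0.5, -0.2]
opening: 0.0917
```

```bash
python3 - <<'E'
from h import *
p=read_camera("wrist");save(p,"wrist2");s=robot.observe();print(s["time"],s["tool_pos"],s["tool_rot"],s["contact_force"])
for n,z in dict(jaw_left=.025,jaw_right=.025).items():
    print(n,[(round(r["score"],2),np.round(r["pixel"],1).tolist(),np.round(atz(p,r["pixel"],z)[:2],4).tolist()) for r in nets.tip_of(p,n)[:2]])
E
```

```text
4.15 [ 0.4254242  -0.31401532  0.0094552 ] [-3.14047977e+00 -9.22152035e-04 -1.68595093e+00] [-0.24890516  0.33673236 -0.12090134]
jaw_left [(0.56, [241.0, 89.9], [0.5223, -0.2886])]
jaw_right [(0.73, [393.8, 94.9], [0.512, -0.3595]), (0.41, [261.5, 266.9], [0.4294, -0.2819])]
```

View pics/wrist2.png

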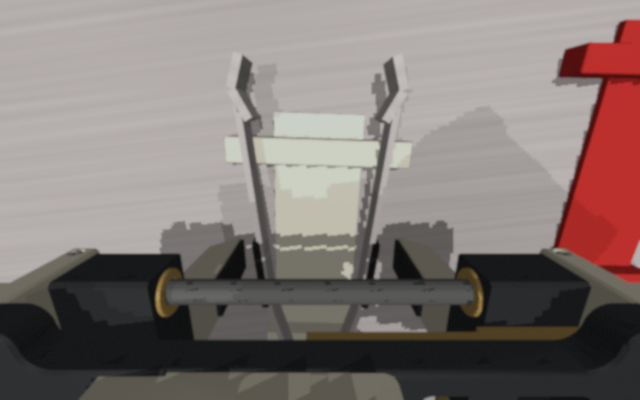

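The tongs sit centred between the fingers: pads at (258,255) and (376,255), jaws at (240,85) and (395,85). I'll close part-way to about 57 mm, keeping the jaws open, then lift slightly.

Request:
carry_out --translation '[[0, 0, 0], [0, 0, 0], [0, 0, 0], [0, 0, 0], [0, 0, 0], [0, 0, 0], [0, 0, 0], [0, 0, 0]]' --turn '[[0, 0, 0], [0, 0, 0], [0, 0, 0], [0, 0, 0], [0, 0, 0], [0, 0, 0], [0, 0, 0], [0, 0, 0]]' --gripper '[-0.23, -0.23, -0.23, -0.23, -0.23, -0.23, -0.23, -0.23]' --squeeze 30

```text
time: 5.05
tool_pos: [0.4251, -0.3135, 0.0089]
tool_rot: [-3.141, -0.0, -1.686]
contact_force: [1.1, 1.6, 2.9]
opening: 0.0566
```

Request:
carry_out --translation '[[0, 0, -0.003], [0, 0, -0.005], [0, 0, -0.008], [0, 0, -0.012], [0, 0, -0.015], [0, 0, -0.02], [0, 0, -0.025], [0, 0, -0.022], [0, 0, -0.01], [0, 0, 0]]' --turn '[[0, 0, 0], [0, 0, 0], [0, 0, 0], [0, 0, 0], [0, 0, 0], [0, 0, 0], [0, 0, 0], [0, 0, 0], [0, 0, 0], [0, 0, 0]]' --gripper '[-0.23, -0.23, -0.23, -0.23, -0.23, -0.23, -0.23, -0.23, -0.23, -0.23]'

```text
time: 6.05
tool_pos: [0.4256, -0.3142, 0.1305]
tool_rot: [-3.139, -0.002, -1.686]
contact_force: [-0.5, 0.1, -1.5]
opening: 0.0564
```

```bash
cat > c.py <<'E'
from h import *
import sys
tag=sys.argv[1]; P={}
for c in("wrist","scene","top"):
    p=P[c]=read_camera(c);save(p,c+tag)
s=robot.observe();print(s["time"],s["tool_pos"],s["tool_rot"],s["contact_force"],s["opening"])
D={}
for n in("jaw_left","jaw_right","crucible"):
  for c in("wrist","scene","top"):
    r=nets.tip_of(P[c],n)[:2]; D[n,c]=r
    print(n,c,[(round(q["score"],2),np.round(q["pixel"],1).tolist(),np.round(atz(P[c],q["pixel"],.012 if n=="crucible" else s["tool_pos"][2]+.015)[:2],4).tolist()) for q in r])
  for a,b in(("wrist","scene"),("wrist","top"),("scene","top")):
    if D[n,a] and D[n,b]: X,e=tri(P[a],D[n,a][0]["pixel"],P[b],D[n,b][0]["pixel"]); print("  tri",a,b,np.round(X,4),round(e,4))
E
python3 c.py 3
```

```text
6.2 [ 0.42445713 -0.31311093  0.12782156] [ 3.14021773e+00  1.00950191e-03 -1.68605002e+00] [ 0.73211038  0.18567049 -1.73027755] 0.0563953897197331
jaw_left wrist [(0.82, [260.7, 87.7], [0.523, -0.2976])]
jaw_left scene [(0.78, [262.8, 151.3], [0.5269, -0.2882]), (0.65, [351.8, 142.1], [0.2673, -0.2202])]
jaw_left top [(0.7, [463.5, 317.3], [0.1708, -0.3732]), (0.46, [424.9, 163.3], [0.5224, -0.2931])]
  tri wrist scene [ 0.5239 -0.2967  0.1371] 0.0006
  tri wrist top [ 0.3522 -0.3162  0.6275] 0.2655
  tri scene top [ 0.312  -0.4405  0.027 ] 0.3225
jaw_right wrist [(0.96, [382.0, 91.1], [0.5148, -0.3553])]
jaw_right scene [(0.6, [255.8, 139.6], [0.5233, -0.3593]), (0.6, [371.0, 146.4], [0.2282, -0.1742])]
jaw_right top [(0.54, [443.9, 342.5], [0.1151, -0.3277])]
  tri wrist scene [ 0.5192 -0.3571  0.1426] 0.0093
  tri wrist top [0.4169 0.015  1.7714] 0.0254
  tri scene top [ 0.3162 -0.3605  0.1457] 0.4026
crucible wrist []
crucible scene [(0.67, [283.7, 266.1], [0.6008, 0.0305]), (0.63, [261.7, 150.6], [0.4678, -0.4929])]
crucible top [(0.51, [287.4, 139.1], [0.6081, 0.0366])]
  tri scene top [0.6047 0.0366 0.021 ] 0.0034
```

View pics/wrist3.png

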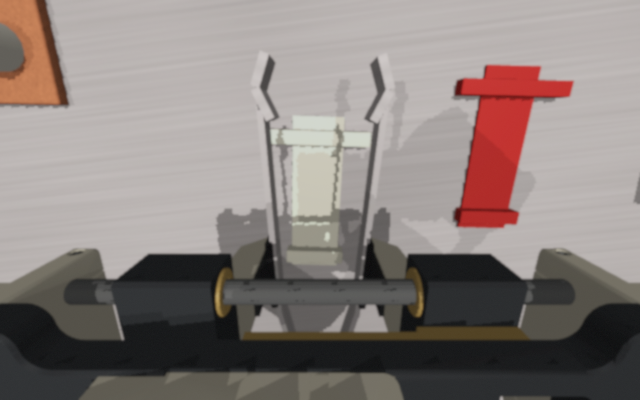

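The tongs are held level, with jaws at (262,88) and (380,90) and jaw height about 0.14 as expected. Now carrying the empty tongs to above the tall crucible.

Request:
carry_out --translation '[[-0.006, -0.001, 0], [-0.013, -0.002, 0], [-0.02, -0.0025, 0], [-0.021, -0.0025, 0], [-0.021, -0.0025, 0], [-0.021, -0.0025, 0], [-0.021, -0.0025, 0], [-0.021, -0.0025, 0], [-0.021, -0.0025, 0], [-0.021, -0.0025, 0]]' --turn '[[0, 0, 0], [0, 0, 0], [0, 0, 0], [0, 0, 0], [0, 0, 0], [0, 0, 0], [0, 0, 0], [0, 0, 0], [0, 0, 0], [0, 0, 0]]' --gripper '[-0.23, -0.23, -0.23, -0.23, -0.23, -0.23, -0.23, -0.23, -0.23, -0.23]'

```text
time: 7.65
tool_pos: [0.4692, -0.1295, 0.1288]
tool_rot: [-3.142, 0.0, -1.686]
contact_force: [0.3, -0.2, -1.2]
opening: 0.0563
```

Request:
carry_out --translation '[[-0.021, -0.0025, 0], [-0.021, -0.0025, 0], [-0.021, -0.0025, 0], [-0.021, -0.0025, 0], [-0.021, -0.0025, 0], [-0.021, -0.0025, 0], [-0.021, -0.0025, 0], [-0.02, -0.002, 0], [-0.012, -0.0015, 0], [-0.004, 0, 0]]' --turn '[[0, 0, 0], [0, 0, 0], [0, 0, 0], [0, 0, 0], [0, 0, 0], [0, 0, 0], [0, 0, 0], [0, 0, 0], [0, 0, 0], [0, 0, 0]]' --gripper '[-0.23, -0.23, -0.23, -0.23, -0.23, -0.23, -0.23, -0.23, -0.23, -0.23]'

```text
time: 8.65
tool_pos: [0.511, 0.0495, 0.1287]
tool_rot: [-3.142, 0.0, -1.684]
contact_force: [-0.2, 0.4, -0.9]
opening: 0.0565
```

```bash
cat >> c.py <<'E'
# crucible rim: circle of the top, from the region
for c in("wrist","top","scene"):
    for n in("crucible","low_crucible_a"):
        for q in nets.regions_of(P[c],n)[:3]:
            ys,xs=np.nonzero(q["region"]); print(n,c,round(q["score"],2),np.round(q["pixel"],1),"box",xs.min(),xs.max(),ys.min(),ys.max())
E
python3 c.py 4
```

```text
8.8 [0.5108789  0.04780038 0.12866045] [ 3.14142149e+00 -3.49309585e-04 -1.68564609e+00] [ 0.0329096  -1.16403114 -0.8114867 ] 0.056406815534294885
jaw_left wrist [(0.8, [262.5, 85.5], [0.6089, 0.0647]), (0.56, [378.0, 90.7], [0.6005, 0.011])]
jaw_left scene [(0.94, [285.3, 242.2], [0.6088, 0.0754])]
jaw_left top [(0.52, [459.9, 319.3], [0.1665, -0.3647])]
  tri wrist scene [0.6079 0.067  0.1352] 0.0042
  tri wrist top [ 0.4016 -0.1035  1.3478] 0.1504
  tri scene top [ 0.2013 -0.6014 -0.647 ] 0.3039
jaw_right wrist [(0.84, [381.0, 94.2], [0.5988, 0.0097])]
jaw_right scene [(0.64, [377.8, 336.1], [0.5522, 0.3476]), (0.55, [275.0, 220.2], [0.6032, 0.0011])]
jaw_right top [(0.72, [444.3, 343.9], [0.1121, -0.3283])]
  tri wrist scene [ 0.5394  0.1267 -0.0067] 0.3193
  tri wrist top [0.5038 0.2876 2.2132] 0.3175
  tri scene top [-0.419  -0.7862 -2.3085] 0.2109
crucible wrist [(0.89, [318.4, 109.1], [0.5989, 0.0397]), (0.21, [364.9, 265.7], [0.4321, 0.0074])]
crucible scene [(0.62, [287.0, 267.0], [0.5946, 0.0367]), (0.25, [279.4, 272.6], [0.618, 0.0447])]
crucible top []
  tri wrist scene [0.5974 0.0402 0.0171] 0.0029
crucible wrist 0.76 [317.7 107.2] box 299 337 87 128
crucible wrist 0.37 [324.4  87.3] box 174 470 41 150
low_crucible_a wrist 0.74 [428.1  98.4] box 401 454 72 122
low_crucible_a wrist 0.69 [220.3  94.1] box 191 249 65 120
low_crucible_a wrist 0.44 [318.7 105.8] box 298 338 87 128
low_crucible_a top 0.44 [322.5 143. ] box 315 329 135 151
crucible scene 0.66 [285.7 259.7] box 280 292 254 273
low_crucible_a scene 0.87 [293.7 294.5] box 281 300 283 304
low_crucible_a scene 0.47 [271.7 240.3] box 265 278 232 248
```

View pics/wrist4.png

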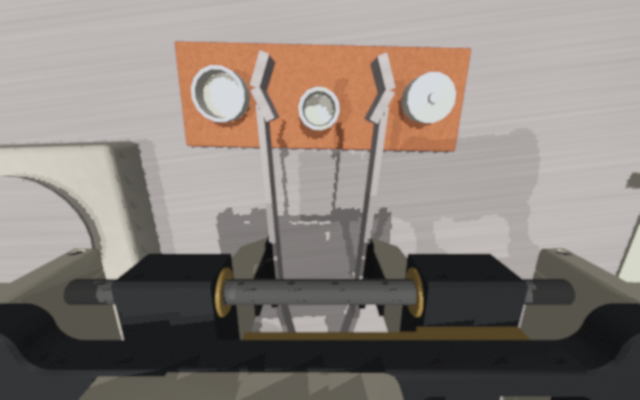

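```bash
python3 - <<'E'
from h import *
np.set_printoptions(precision=4,suppress=True)
p=read_camera("wrist"); s=robot.observe(); t=np.array(s["tool_pos"]); g=p["img"]
def c(a): return np.round(a,4)
print(t,"rim",c(atz(p,[318.5,107],.054)),"edges",c(atz(p,[299,107],.054)),c(atz(p,[338,107],.054)),c(atz(p,[318.5,87],.054)),c(atz(p,[318.5,128],.054)), c(atz(p,[318.5,128],.012)))
for z in(.144,.154): print("jaw centre",z,c((atz(p,[255,89],z)+atz(p,[389,89],z))/2-t), "nets",c((atz(p,[262.5,85.5],z)+atz(p,[381,94],z))/2-t))
th=s["tool_rot"][2]+np.pi/2; d=np.array([np.cos(th),np.sin(th),0]); print("nominal",th,.095*d)
r=cv2.resize(g[40:160,230:410],None,fx=4,fy=4,interpolation=cv2.INTER_NEAREST); cv2.imwrite("pics/crop4.png",cv2.cvtColor(r,cv2.COLOR_RGB2BGR))
E
```

```text
[0.5111 0.0479 0.1287] rim [0.5994 0.0378 0.054 ] edges [0.6012 0.0529 0.054 ] [0.5977 0.0227 0.054 ] [0.6138 0.0361 0.054 ] [0.5837 0.0396 0.054 ] [0.5823 0.0398 0.012 ]
jaw centre 0.144 [ 0.0932 -0.0124  0.0153] nets [ 0.0929 -0.0124  0.0153]
jaw centre 0.154 [ 0.0923 -0.0122  0.0253] nets [ 0.092  -0.0122  0.0253]
nominal -0.11516619585107857 [ 0.0944 -0.0109  0.    ]
```

View pics/crop4.png

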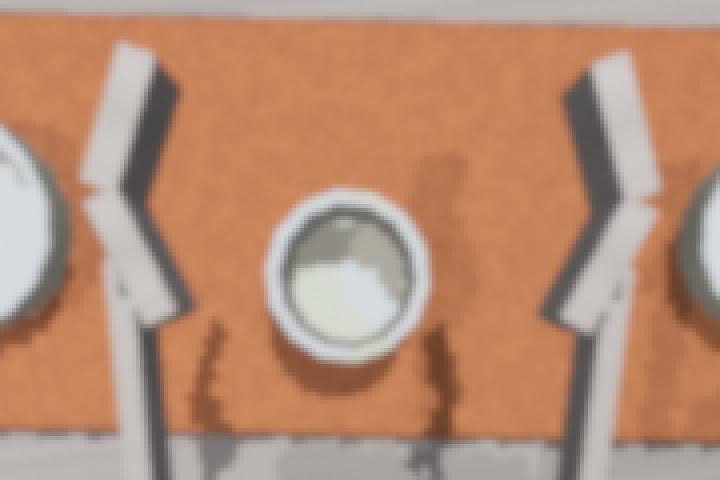

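Crop: the jaw corners are at wrist pixels (262,88) and (383,91), with the crucible rim centred between them at (317,109). The hand needs about 6 mm back and 3 mm left. I'll correct this and lower to just above the rim, then look again.

Request:
carry_out --translation '[[-0.0013, 0.003, 0.004], [-0.0013, 0.003, 0.01], [0, 0, 0.012], [0, 0, 0.012], [0, 0, 0.012], [0, 0, 0.01], [0, 0, 0.006], [0, 0, 0.003], [0, 0, 0], [0, 0, 0]]' --turn '[[0, 0, 0], [0, 0, 0], [0, 0, 0], [0, 0, 0], [0, 0, 0], [0, 0, 0], [0, 0, 0], [0, 0, 0], [0, 0, 0], [0, 0, 0]]' --gripper '[-0.23, -0.23, -0.23, -0.23, -0.23, -0.23, -0.23, -0.23, -0.23, -0.23]'

```text
time: 10.6
tool_pos: [0.5058, 0.0512, 0.06]
tool_rot: [-3.141, -0.0, -1.686]
contact_force: [0.8, 0.5, -1.0]
opening: 0.0564
```

```bash
python3 - <<'E'
from h import *
np.set_printoptions(precision=4,suppress=True)
p=read_camera("wrist"); q=read_camera("scene"); s=robot.observe(); print(s["time"],s["tool_pos"],s["tool_rot"],s["opening"]); g=p["img"]
a=cv2.resize(g[30:180,220:420],None,fx=3,fy=3,interpolation=cv2.INTER_CUBIC)
# scene crop around the crucible
b=cv2.resize(q["img"][200:300,220:340],None,fx=4.5,fy=4.5,interpolation=cv2.INTER_CUBIC)
h=np.zeros((900//2,600,3),np.uint8); 
cv2.imwrite("pics/w5.png",cv2.cvtColor(a,cv2.COLOR_RGB2BGR)); cv2.imwrite("pics/s5.png",cv2.cvtColor(b,cv2.COLOR_RGB2BGR))
E
```

```text
10.7 [0.5058 0.0512 0.0602] [-3.1405 -0.     -1.686 ] 0.056533809273049844
```

View pics/w5.png

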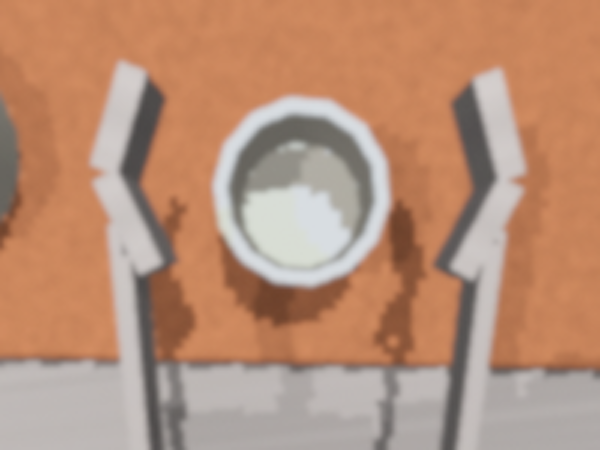

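Jaw corners are at wrist pixels (261,88) and (384,90), and the rim is centred at (321,93). Working out the remaining offset.

```bash
python3 - <<'E'
from h import *
np.set_printoptions(precision=4,suppress=True)
p=read_camera("wrist"); s=robot.observe(); t=np.array(s["tool_pos"])
R=np.array([[np.cos(s["tool_rot"][2]),np.sin(s["tool_rot"][2])],[np.sin(s["tool_rot"][2]),-np.cos(s["tool_rot"][2])]])
rim=atz(p,[320.7,93.3],.054)
for z in (.082,.086): 
    j=(atz(p,[261,88],z)+atz(p,[384,90],z))/2; print(t,"rim",rim,"jaw",j,j-t,"move tool xy",R@(rim-j)[:2])
print("rim dia",np.linalg.norm(atz(p,[220+213/3,93],.054)-atz(p,[220+391/3,93],.054)))
E
```

```text
[0.5058 0.0512 0.0602] rim [0.5988 0.0392 0.054 ] jaw [0.5984 0.0386 0.082 ] [ 0.0926 -0.0126  0.0218] move tool xy [-0.0007 -0.0003]
[0.5058 0.0512 0.0602] rim [0.5988 0.0392 0.054 ] jaw [0.598  0.0387 0.086 ] [ 0.0923 -0.0125  0.0258] move tool xy [-0.0006 -0.0007]
rim dia 0.032179142052048006
```

Request:
carry_out --translation '[[-0.0006, -0.0005, 0.003], [0, 0, 0.006], [0, 0, 0.008], [0, 0, 0.008], [0, 0, 0.007], [0, 0, 0.005], [0, 0, 0.003], [0, 0, 0], [0, 0, 0]]' --turn '[[0, 0, 0], [0, 0, 0], [0, 0, 0], [0, 0, 0], [0, 0, 0], [0, 0, 0], [0, 0, 0], [0, 0, 0], [0, 0, 0]]' --gripper '[-0.23, -0.23, -0.23, -0.23, -0.23, -0.23, -0.23, -0.23, -0.23]'

```text
time: 11.65
tool_pos: [0.5062, 0.0517, 0.0198]
tool_rot: [-3.141, -0.0, -1.686]
contact_force: [0.6, -0.7, -0.5]
opening: 0.0563
```

```bash
python3 - <<'E'
from h import *
p=read_camera("wrist"); q=read_camera("scene"); s=robot.observe(); print(s["time"],s["tool_pos"],s["contact_force"],s["opening"])
a=cv2.resize(p["img"][30:180,220:420],(600,450),interpolation=cv2.INTER_CUBIC)[:,100:500]
b=cv2.resize(q["img"][200:300,230:320],(400,444),interpolation=cv2.INTER_CUBIC)
im=np.zeros((450,800,3),np.uint8);im[:,:400]=a;im[:444,400:]=b
cv2.imwrite("pics/ws6.png",cv2.cvtColor(im,cv2.COLOR_RGB2BGR))
E
```

```text
11.75 [0.50625167 0.05168544 0.01999623] [-0.26488534  0.28128621 -1.61987762] 0.056709850013663146
```

View pics/ws6.png

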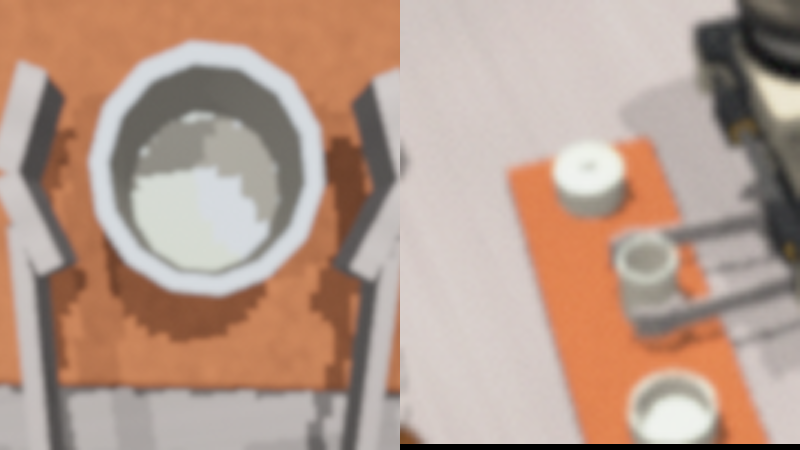

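The jaws stand round the crucible: the rim is centred at crop (206,168) between jaw corners at (24,173) and (376,175). Both neighbours are clear. Closing slowly.

Request:
carry_out --translation '[[0, 0, 0], [0, 0, 0], [0, 0, 0], [0, 0, 0], [0, 0, 0], [0, 0, 0], [0, 0, 0], [0, 0, 0], [0, 0, 0], [0, 0, 0]]' --turn '[[0, 0, 0], [0, 0, 0], [0, 0, 0], [0, 0, 0], [0, 0, 0], [0, 0, 0], [0, 0, 0], [0, 0, 0], [0, 0, 0], [0, 0, 0]]' --gripper '[-0.18, -0.15, -0.12, -0.09, -0.06, -0.03, 0, 0.03, 0.06, 0.1]' --squeeze 30

```text
time: 12.75
tool_pos: [0.506, 0.0517, 0.0197]
tool_rot: [3.142, -0.0, -1.686]
contact_force: [1.1, -0.2, -0.6]
opening: 0.0449
```

Request:
carry_out --translation '[[0, 0, 0], [0, 0, 0], [0, 0, 0], [0, 0, 0], [0, 0, 0], [0, 0, 0]]' --turn '[[0, 0, 0], [0, 0, 0], [0, 0, 0], [0, 0, 0], [0, 0, 0], [0, 0, 0]]' --gripper '[0.2, 0.3, 0.5, 0.6, 0.6, 0.6]' --squeeze 30

```text
time: 13.35
tool_pos: [0.506, 0.0517, 0.0197]
tool_rot: [-3.142, -0.0, -1.686]
contact_force: [0.2, -1.0, -1.9]
opening: 0.0448
```

```bash
python3 - <<'E'
from h import *
s=robot.observe(); print(s["time"],s["tool_pos"],s["contact_force"],s["torque"],s["opening"])
E
```

```text
13.35 [0.50599152 0.05170061 0.01970209] [ 0.16291027 -0.96545714 -1.90166737] [-0.00829231  0.01610417  0.03859948] 0.04478263562802569
```

Request:
carry_out --translation '[[0, 0, -0.002], [0, 0, -0.004], [0, 0, -0.008], [0, 0, -0.012], [0, 0, -0.014], [0, 0, -0.014], [0, 0, -0.012], [0, 0, -0.008], [0, 0, -0.004], [0, 0, 0]]' --turn '[[0, 0, 0], [0, 0, 0], [0, 0, 0], [0, 0, 0], [0, 0, 0], [0, 0, 0], [0, 0, 0], [0, 0, 0], [0, 0, 0], [0, 0, 0]]' --gripper '[0.6, 0.6, 0.6, 0.6, 0.6, 0.6, 0.6, 0.6, 0.6, 0.6]'

```text
time: 14.35
tool_pos: [0.5062, 0.0517, 0.0982]
tool_rot: [-3.141, -0.0, -1.686]
contact_force: [0.1, 0.4, -2.0]
opening: 0.0445
```

```bash
cat > d.py <<'E'
from h import *
import sys
np.set_printoptions(precision=4,suppress=True)
p=read_camera("wrist"); q=read_camera("scene"); t=read_camera("top"); s=robot.observe(); print(s["time"],s["tool_pos"],s["tool_rot"],s["contact_force"],s["opening"])
T=s["tool_pos"]; c=np.array(eval(sys.argv[2])) if len(sys.argv)>2 else T
u,v=map(int,proj(q,[T[0]+.06,T[1],T[2]])); u=max(u,70);v=max(v,60)
a=cv2.resize(p["img"][20:200,220:420],(400,360),interpolation=cv2.INTER_CUBIC)
b=cv2.resize(q["img"][v-60:v+60,u-65:u+65],(400,369),interpolation=cv2.INTER_CUBIC)
im=np.zeros((370,800,3),np.uint8);im[:360,:400]=a;im[:369,400:]=b;print("scene crop",u-65,v-60,400/130)
cv2.imwrite(f"pics/{sys.argv[1]}.png",cv2.cvtColor(im,cv2.COLOR_RGB2BGR))
for n,pp in(("w",p),("s",q),("t",t)):
    for nm in("crucible","pan"): print(n,nm,[(round(r["score"],2),np.round(r["pixel"],1),atz(pp,r["pixel"],.057 if nm=="pan" else T[2]-.0077)) for r in nets.tip_of(pp,nm)[:2]])
E
python3 d.py ws7
```

```text
14.5 [0.5056 0.0517 0.0972] [ 3.1405 -0.0002 -1.686 ] [-0.1288 -0.0254 -1.2246] 0.04524400109272858
scene crop 234 183 3.076923076923077
w crucible [(0.97, array([322.2,  91.9]), array([0.6   , 0.0388, 0.0895])), (0.66, array([ 58.5, 245.6]), array([0.5274, 0.2186, 0.0895]))]
w pan []
s crucible [(0.59, array([283.6, 243.6]), array([0.5964, 0.0292, 0.0895]))]
s pan [(0.59, array([378.4, 336.5]), array([0.5149, 0.3116, 0.057 ]))]
t crucible []
t pan [(0.76, array([175.9, 169.8]), array([0.5225, 0.3108, 0.057 ]))]
```

View pics/ws7.png

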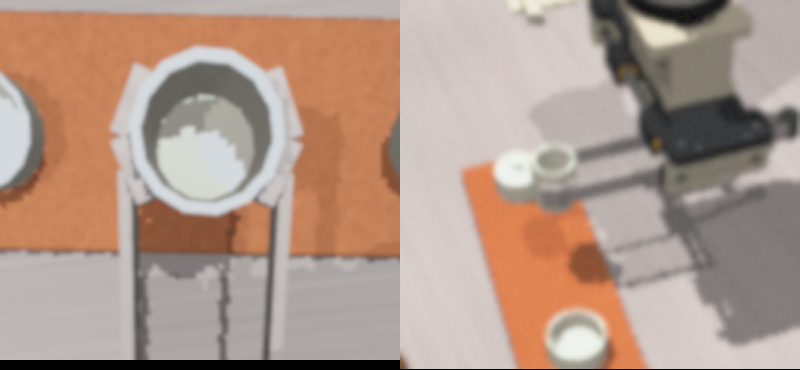

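The crucible is held upright in the jaws (rim at wrist crop (205,130)). Both low crucibles still stand in place. Raising further, then carrying to the pan.

Request:
carry_out --translation '[[0, 0, -0.006], [0, 0, -0.012], [0, 0, -0.015], [0, 0, -0.015], [0, 0, -0.012], [0, 0, -0.007], [-0.005, 0.002, 0], [-0.01, 0.0043, 0], [-0.014, 0.006, 0], [-0.014, 0.006, 0]]' --turn '[[0, 0, 0], [0, 0, 0], [0, 0, 0], [0, 0, 0], [0, 0, 0], [0, 0, 0], [0, 0, 0], [0, 0, 0], [0, 0, 0], [0, 0, 0]]' --gripper '[0.6, 0.6, 0.6, 0.6, 0.6, 0.6, 0.6, 0.6, 0.6, 0.6]'

```text
time: 15.8
tool_pos: [0.4918, 0.098, 0.164]
tool_rot: [3.14, -0.0, -1.686]
contact_force: [0.1, -0.1, -1.8]
opening: 0.0448
```

Request:
carry_out --translation '[[-0.014, 0.006, 0], [-0.014, 0.006, 0], [-0.014, 0.006, 0], [-0.014, 0.006, 0], [-0.014, 0.006, 0], [-0.014, 0.006, 0], [-0.014, 0.006, 0], [-0.014, 0.006, 0], [-0.014, 0.006, 0], [-0.014, 0.006, 0]]' --turn '[[0, 0, 0], [0, 0, 0], [0, 0, 0], [0, 0, 0], [0, 0, 0], [0, 0, 0], [0, 0, 0], [0, 0, 0], [0, 0, 0], [0, 0, 0]]' --gripper '[0.6, 0.6, 0.6, 0.6, 0.6, 0.6, 0.6, 0.6, 0.6, 0.6]'

```text
time: 16.8
tool_pos: [0.4482, 0.2441, 0.1645]
tool_rot: [3.141, -0.0, -1.685]
contact_force: [0.1, 0.6, -1.1]
opening: 0.0449
```

Request:
carry_out --translation '[[-0.014, 0.006, 0], [-0.014, 0.006, 0], [-0.014, 0.006, 0], [-0.014, 0.006, 0], [-0.012, 0.005, 0], [-0.008, 0.0035, 0], [-0.002, 0.0005, 0], [0, 0, 0], [0, 0, 0], [0, 0, 0]]' --turn '[[0, 0, 0], [0, 0, 0], [0, 0, 0], [0, 0, 0], [0, 0, 0], [0, 0, 0], [0, 0, 0], [0, 0, 0], [0, 0, 0], [0, 0, 0]]' --gripper '[0.6, 0.6, 0.6, 0.6, 0.6, 0.6, 0.6, 0.6, 0.6, 0.6]'

```text
time: 17.8
tool_pos: [0.4256, 0.3233, 0.1647]
tool_rot: [-3.142, -0.0, -1.687]
contact_force: [-0.5, 0.2, -1.8]
opening: 0.0448
```

```bash
cat >> d.py <<'E'
for n,pp in(("s",q),("t",t),("w",p)):
    for nm in("low_crucible_a","crucible"):
        for r in nets.regions_of(pp,nm)[:2]: ys,xs=np.nonzero(r["region"]); print(n,nm,round(r["score"],2),np.round(r["pixel"],1),"box",xs.min(),xs.max(),ys.min(),ys.max())
save(q,"scene_"+sys.argv[1]);save(t,"top_"+sys.argv[1])
E
python3 d.py ws8
```

```text
17.95 [0.4256 0.3234 0.1647] [-3.1416 -0.0001 -1.6867] [-0.1439  0.3087 -1.394 ] 0.04475339373002763
scene crop 337 243 3.076923076923077
w crucible [(0.68, array([324. ,  93.8]), array([0.5183, 0.3095, 0.157 ]))]
w pan []
s crucible [(0.94, array([383.9, 304.2]), array([0.5133, 0.3061, 0.157 ]))]
s pan [(0.63, array([380.8, 337.6]), array([0.512 , 0.3156, 0.057 ]))]
t crucible [(0.44, array([164.6, 162.1]), array([0.5256, 0.3072, 0.157 ]))]
t pan [(0.68, array([175.2, 171.1]), array([0.5192, 0.3125, 0.057 ]))]
s low_crucible_a 0.77 [272.5 241.6] box 265 279 232 248
s low_crucible_a 0.58 [292.7 294.4] box 281 300 283 304
s crucible 0.72 [408.7 286.5] box 373 435 273 299
s crucible 0.61 [381.2 293.2] box 374 395 287 312
t low_crucible_a 0.71 [254.2 136.5] box 246 262 126 142
t low_crucible_a 0.68 [322.5 144. ] box 316 329 136 150
t crucible 0.53 [159.4 161.5] box 150 165 157 173
w crucible 0.63 [322.5  83. ] box 284 361 43 126
```

View pics/ws8.png

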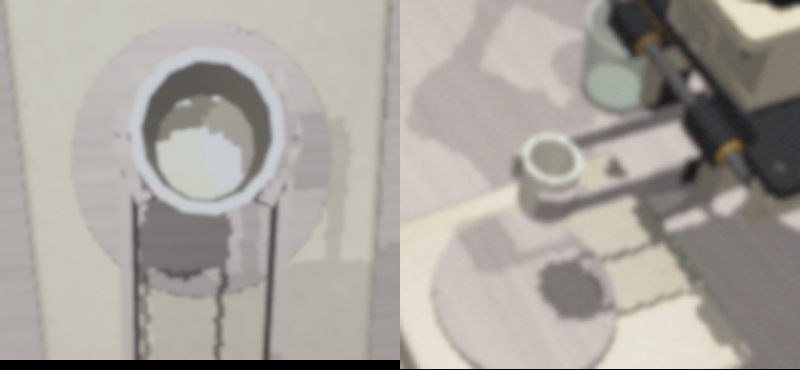

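The crucible hangs upright above the pan, rim at wrist pixel (324,85), pan centre about (320,100). The low crucibles' boxes match their starting places. One last check of the offset.

```bash
python3 - <<'E'
from h import *
np.set_printoptions(precision=4,suppress=True)
p=read_camera("wrist"); q=read_camera("scene");s=robot.observe()
print("rim",atz(p,[324.5,85],.199),"pan",atz(p,[320.2,99.5],.057),"pan l/r",atz(p,[255,99],.057),atz(p,[385.5,99],.057),"f/b",atz(p,[320,30],.057),atz(p,[320,169],.057))
# scene rim centre: crop (551,160)
rs=[337+151/3.077,243+160/3.077]; print("tri rim",tri(p,[324.5,85],q,rs), "scene at .199",atz(q,rs,.199))
print(s["time"],s["tool_pos"],s["qvel"])
E
```

```text
rim [0.5184 0.3106 0.199 ] pan [0.5209 0.3114 0.057 ] pan l/r [0.5278 0.3685 0.057 ] [0.5147 0.254  0.057 ] f/b [0.5744 0.3054 0.057 ] [0.4595 0.3185 0.057 ]
tri rim (array([0.5184, 0.3109, 0.1942]), np.float64(0.0012543464521708409)) scene at .199 [0.5206 0.314  0.199 ]
18.65 [0.4254 0.3238 0.1647] [0.0014 0.0009 0.0004 0.0021 0.0002 0.0005]
```

Crucible axis at (0.518, 0.311) and pan centre at about (0.519, 0.311). The underside is about 0.152–0.157, which is 95–100 mm above the pan. Everything is still, so I'm handing in.

```bash
python3 -c "
from cell import robot
print(robot.hand_in()); s=robot.observe(); print(s['time'],s['tool_pos'],s['opening'])"
```

```text
the job is handed in; nothing more can be done
None
the job is handed in; nothing more can be done
```

I picked up the steel tongs at their pads, closed the jaws on the tall crucible (about 30 N, 44.8 mm over the pads) and lifted it straight out. I then carried it upright to the pan and handed in at about 18.7 s of the 51 s, still holding it there.

- **Position:** the crucible's axis was within about 2.5 mm of the pan centre.
- **Height:** about 95–100 mm above the pan. Triangulating the rim put it about 5 mm lower than the height worked out from the arm pose, so the height is only known to within that.
- **Steadiness:** joint speeds were near zero at the last check, and the opening held at 44.8 mm through the carry.
- **Low crucibles:** both showed in the same image places as before, with no visible shift.
- **Contact:** every force reading stayed under about 3.5 N, with no sign of touching the balance.
- **Disagreement:** some network estimates of the pan and crucible differed from one another by up to about 1 cm, so I relied mainly on measured rim and pan edges.

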